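Bring the shaft's flat round to the driver guide and hold the collar on it

TASK

Pinch the upright shaft of the small collar fixture with one fingertip on its ground flat and turn it until that flat faces the brass driver guide. Then pick up the loose shaft collar, lower it over the shaft with its set screw over the flat, and hold it there so that the screw points at the guide and is level with it. Finish while still holding the collar at that height (let go, it would slip down the shaft); leave the jar, loupe and pliers where they are.

Things in the scene. Friction and masses are not known exactly. Their poses are not given: they have to be found in the camera images.
- stand: collar fixture, fixed to the worktop: dark steel base plate 90 x 160 x 12 mm, round aluminium bearing housing to 38 mm height, and an aluminium guide post. Origin: on the shaft's axis, at worktop height; z up. Its +y axis points from the shaft to the guide post, whose near face is 85 mm from the shaft's axis; the post is 30 mm wide and 96 mm high.
- guide (a point): mouth of the brass driver guide (an 18 mm wide bush on the post that faces the shaft): 80 mm from the shaft's axis along the stand's +y, 80 mm above the worktop
- shaft (a joint): angle in rad of the upright steel shaft of the fixture, counter-clockwise seen from above; 0 when its flat faces the guide squarely. It turns with light friction (about 0.04 N m) and stays where it is left; range -3 to 3. Starts between 0.4 and 1.5. From 60 to 104 mm above the worktop the shaft is D-shaped: 20 mm diameter with one flat, chamfered over the last 4 mm. Below 60 mm it is fully round, on a 36 mm flange at 39 to 43 mm.
- flat (a point): centre of the ground flat on the shaft, 79 mm above the worktop and 6 mm from the shaft's axis; its +y axis is the direction in which the flat faces. The flat is 15 mm wide and runs from 60 to 98 mm above the worktop; the shaft measures 16 mm across the flat and 20 mm elsewhere.
- collar: loose dark steel shaft collar standing flat on the worktop, about 0.1 to 0.2 kg: ring of 46 mm outer diameter, 23 mm bore, 24 mm high, with one steel set screw along its +y axis. The screw's 6 mm tip stands into the bore to 7.8 mm from the ring's axis, so that it passes only over the flat of the shaft; released on the shaft, the collar slides down until the tip sits on the lower end of the flat. Origin: centre of the underside, z up.
- screw (a point): outer end of the set screw's 11 mm round head: 31 mm from the collar's axis along its +y, at half height (12 mm above the underside)
- screw_jar_b: bystander: small screw jar with a lid, 42 mm wide, 30 mm high; origin at the centre of its underside
- loupe: bystander: black eye loupe, 35 mm wide, 32 mm high; origin at the centre of its underside
- pliers_a: bystander: small pliers lying flat, 53 x 150 x 10 mm, long axis y; origin at the centre of the underside
There are look-alikes about, which are no part of the job. What is shaped like the collar but blue or turquoise is not meant.

How it is judged:
By the outcome, as a careful person would: the job done as asked, in the order asked, and still so for the second after the job is handed in, while the arm keeps its last pose, push and grip.
It also fails if it takes over 51 s, if anything falls off the work surface, if the arm or the gripper's body presses on something with over 40 N, if the wrist force passes 120 N, or if a joint passes its speed limit or range.

ROBOT

A 6-joint arm with a two-finger parallel gripper is mounted at the origin on a cart in front of the work surface, level with it; the furniture and walls round the work are solid. World frame = base frame: x ahead of the robot, y to its left, z up, the work surface at z = 0. Lengths are in mm, angles in rad, forces in N, time in s.
With the tool pointing down it reaches from about 300 to 950 mm from the base axis. Payload 3.1 kg.
Tool frame: the origin (TCP) lies at the very end of the fingers, on their centre line; the grasp point (between the pads) lies 19 mm behind it (arm.pinch_z is the x of the grasp point in the tool frame, in mm); x points along the fingers, y is the direction in which the jaws open and shut, and the axes are right-handed (so a half turn about x gives the same grasp; the last joint's range is limited). The gripper opens to 85 mm and grips with 20 to 120 N. Pads are 22 mm wide; open, the fingers measure 114 mm over their backs; the gripper's body (76 mm by 85 mm) begins 54 mm behind the grasp point. The pads swing forward as they close: fully open they stand 13 mm farther back than shut.
Start: joints at [-1.353, 0.308, 1.634, -0, 1.2, -0.07], TCP at [177.375, -599.308, 231.272] pointing down, gripper open.
Joint ranges: [-3.06, 3.06], [-0.79, 1.96], [0.05, 2.63], [-1.19, 4.34], [0.05, 2.64], [-2.94, 2.94]. Speed limits (rad/s): [2.79, 2.79, 3.14, 3.14, 3.14, 3.14].

INTERFACE

Orientations are given as a 3x3 rotation matrix whose columns are the frame's x, y, z axes.
In Python, from workcell import monitor, capture, order, arm gives the robot as it stands.
- The arm moves only by the shell command python3 -m inch 'ROWS' [FORCE]. ROWS is a JSON object of lists of equal length, an entry for each row: "delta_pos": the shift along the tool's x, y, z in cm, a list of three; "delta_rot": the turn, a rotation vector about the tool's x, y, z in rad, a list of three; "gripper": the finger opening in cm, from 0 to 8.54. A call has 1 to 20 rows; each row is the pose to reach, as a shift and turn from the pose measured when the call began, along the tool's axes at that moment; what a row does not reach only later rows make up. A row lasts 1/8 s, in which the tool goes at most 62.5 mm and 10.7 degrees, less where a joint would pass 70% of its speed; a pose out of reach is approached as far as the arm can. A call with a gripper value outside its range is refused whole. The fingers move at their own pace and stop on an object; FORCE is the grip in N (left out, the last holds). Time passes only in rows, so rows that repeat a pose let the fingers close. It gives the time, the measured TCP pose, the force and the opening at its end, in the units of the state.
- monitor.observe(): the state, without advancing time (a new reading comes with each control period).
- capture(name): name is "scene" or "top"; returns a dict with "frame" (400x640x3 uint8, blue, green, red), "mtx" (3x3 intrinsics, pixels), "dist" ([k1, k2, p1, p2, k3] as OpenCV has them; the pictures are not rectified), "world_to_cam" (4x4, takes a point from world to camera coordinates). Camera axes: x right, y down, z forward; pixel columns grow to the right and rows downward; lengths in mm; the calibration is good to about 2 mm. A picture is of the moment at which its call begins. There is no depth.
- order.job_done(): hands the job in, once; it reports no verdict.
The state is a dict: "clock": time; "qpos": joint angles; "qvel": joint speeds; "effort": joint torques, N m; "tool_pos": TCP position; "orientation": TCP orientation; "force": force on the tool from outside, world axes, zero at the start; "moment": the same for the moment, N m; "grip_width": opening from 0.0 (shut) to 1.0 (fully open).
Only numpy, scipy, OpenCV 4.12 (cv2) and the standard library are available. Lean on these libraries where they do the work, as an engineer would, in place of code of your own. Each camera call takes 0.05 s, during which the arm holds its last target.

## Working session

There is one attempt and no reset: what is moved stays moved. The work goes in short steps, Python scripts to look and compute and a shell command to move; the robot and the scene stay as the last step left them, time stands still between calls to the robot, and variables do not carry over. Pictures are saved under pics/ and viewed, and the job is handed in when it is done.

```bash
ls -la; mkdir -p pics
python3 - <<'E'
from workcell import monitor, capture, order, arm
import cv2, numpy as np
s=monitor.observe()
for k,v in s.items(): print(k,np.round(v,3).tolist())
print([a for a in dir(arm) if a[0]!='_'], arm.pinch_z)
for n in("scene","top"):
    c=capture(n); cv2.imwrite(f"pics/{n}0.png",c["frame"]); print(n,np.round(c["mtx"],1).tolist(),c["dist"],np.round(c["world_to_cam"],3).tolist())
E
```

```text
total 12
drwxr-xr-x  3 agent agent 4096 Dec  7 14:24 .
drwxr-xr-x 23 root  root  4096 Dec  7 14:24 ..
drwxr-xr-x  2 agent agent 4096 Dec  7 14:24 pics
clock 0.0
qpos [-1.353, 0.309, 1.635, 0.0, 1.2, -0.07]
qvel [0.0, -0.001, -0.001, -0.0, -0.0, 0.0]
effort [0.0, -41.526, -27.666, 0.0, 0.01, 0.0]
tool_pos [177.216, -598.471, 230.023]
orientation [[-0.001, 0.284, -0.959], [0.002, -0.959, -0.284], [-1.0, -0.002, -0.0]]
force [-0.571, 0.095, -0.472]
moment [0.043, -0.027, 0.019]
grip_width 0.997
['PlanningError', 'pinch_z'] -18.700000000000003
scene [[424.8, 0.0, 319.3], [0.0, 424.8, 198.1], [0.0, 0.0, 1.0]] [-0.0497143  0.         0.         0.         0.       ] [[-0.521, -0.854, -0.007, 368.075], [-0.392, 0.247, -0.886, 235.482], [0.758, -0.459, -0.464, 674.64], [0.0, 0.0, 0.0, 1.0]]
top [[448.2, 0.0, 317.2], [0.0, 448.2, 198.9], [0.0, 0.0, 1.0]] [0.03938949 0.         0.         0.         0.        ] [[-0.001, -1.0, 0.002, 137.614], [-0.998, 0.001, -0.063, 507.587], [0.063, -0.002, -0.998, 1079.793], [0.0, 0.0, 0.0, 1.0]]
```

View pics/scene0.png

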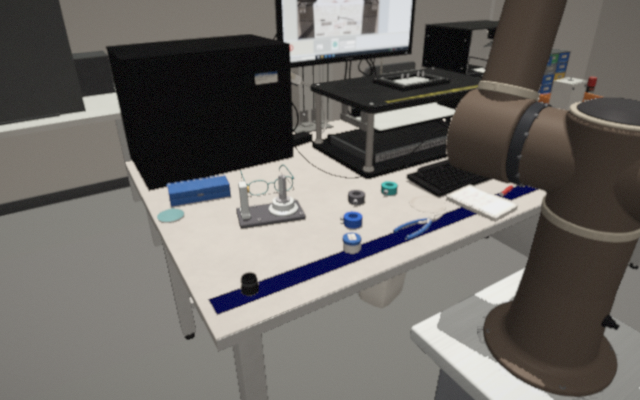

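View pics/top0.png

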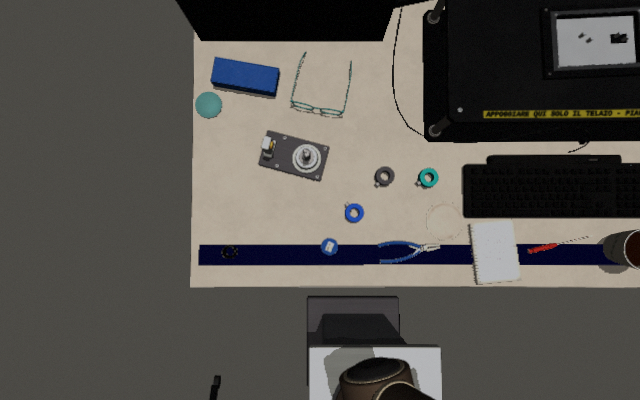

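The scene view shows the fixture at about (265,205) and the dark collar at (356,197). In the top view the shaft is at about (306,157), the post at (267,147), and the dark collar at (384,176). The blue and teal rings are decoys. Next I'll enlarge crops of these.

Run:
```python
import cv2,numpy as np
t=cv2.imread('pics/top0.png'); s=cv2.imread('pics/scene0.png')
a=cv2.resize(t[125:185,255:335],None,fx=7,fy=7,interpolation=cv2.INTER_CUBIC)
b=cv2.resize(t[155:200,360:405],(315,315),interpolation=cv2.INTER_CUBIC)
im=np.zeros((420,800,3),np.uint8); 
a=cv2.resize(a,(480,360)); im[:360,:480]=a; im[:315,485:800]=b
cv2.imwrite('pics/ctop.png',im)
a=cv2.resize(s[160:232,230:310],(600,540),interpolation=cv2.INTER_CUBIC); b=cv2.resize(s[182:212,340:370],(190,190),interpolation=cv2.INTER_CUBIC)
im=np.zeros((540,800,3),np.uint8); im[:,:600]=a; im[:190,605:795]=b
cv2.imwrite('pics/cscene.png',im)
```

```text
(no output)
```

View pics/ctop.png

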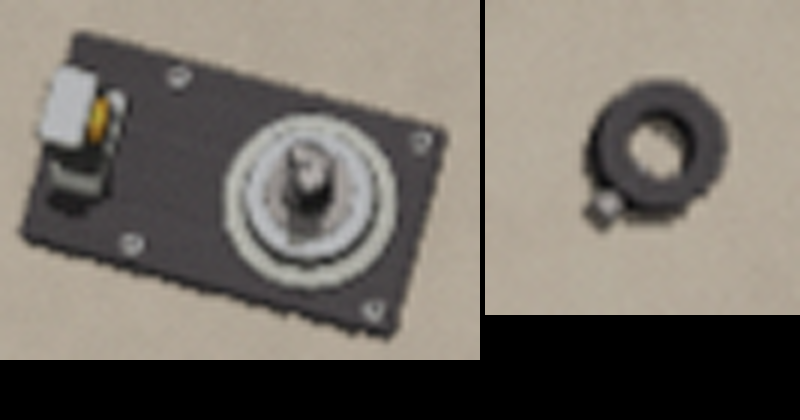

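View pics/cscene.png

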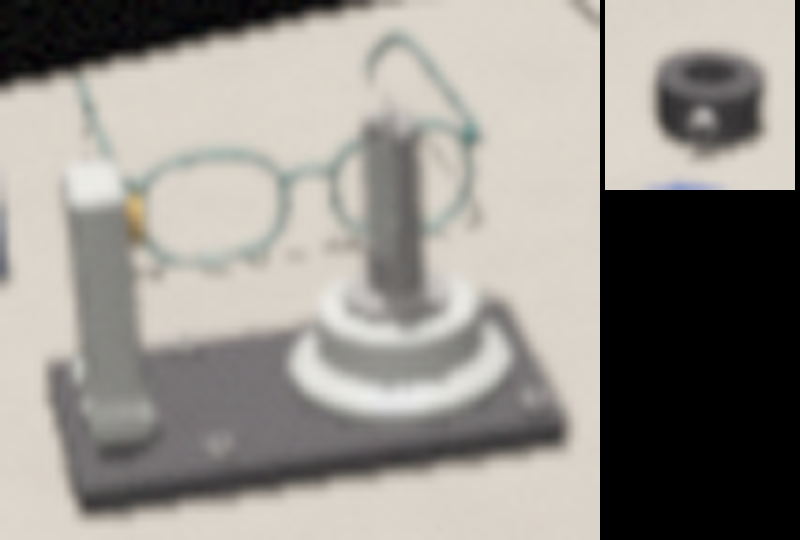

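```bash
cat > h.py <<'E'
import cv2,numpy as np
from workcell import monitor,capture,order,arm
def cam(n):
    c=capture(n); return c
def ray(c,uv):
    uv=np.array(uv,float).reshape(-1,1,2)
    n=cv2.undistortPoints(uv,c["mtx"],c["dist"]).reshape(-1,2)
    W=np.array(c["world_to_cam"]); R=W[:3,:3]; o=-R.T@W[:3,3]
    d=np.c_[n,np.ones(len(n))]@R
    return o,d
def onz(c,uv,z):
    o,d=ray(c,uv); return o+d*((z-o[2])/d[:,2])[:,None]
def proj(c,P):
    W=np.array(c["world_to_cam"]); 
    p,_=cv2.projectPoints(np.array(P,float).reshape(-1,1,3),cv2.Rodrigues(W[:3,:3])[0],W[:3,3],c["mtx"],c["dist"]); return p.reshape(-1,2)
def tri(c1,u1,c2,u2):
    o1,d1=ray(c1,[u1]);o2,d2=ray(c2,[u2]);d1=d1[0];d2=d2[0]
    t=np.linalg.lstsq(np.c_[d1,-d2],o2-o1,rcond=None)[0]
    a=o1+d1*t[0];b=o2+d2*t[1]; return (a+b)/2,np.linalg.norm(a-b)
E
python3 - <<'E'
from h import *
import pickle
C={n:cam(n) for n in("top","scene")}; 
pickle.dump(C,open('c0.pkl','wb'))
for n in C: print(n,'cam at',ray(C[n],[[0,0]])[0].round(0))
T=C["top"]; f=T["frame"]; g=cv2.cvtColor(f,cv2.COLOR_BGR2GRAY)
# plate
roi=np.zeros_like(g); roi[125:186,255:335]=1
m=((g<105)&(roi>0)).astype(np.uint8)
m=cv2.morphologyEx(m,cv2.MORPH_CLOSE,np.ones((3,3)))
cs,_=cv2.findContours(m,cv2.RETR_EXTERNAL,cv2.CHAIN_APPROX_NONE); c=max(cs,key=cv2.contourArea)
r=cv2.minAreaRect(c); b=cv2.boxPoints(r); print('plate rect',r)
P=onz(T,b,12); print(P.round(1).tolist(),[np.linalg.norm(P[i]-P[(i+1)%4]).round(1) for i in range(4)], 'ctr',P.mean(0).round(1))
e=[P[(i+1)%4]-P[i] for i in range(4)]; L=max(e[:2],key=np.linalg.norm); print('yaw deg',np.degrees(np.arctan2(L[1],L[0]))%180)
# rings
m=((g>135)&(roi>0)).astype(np.uint8); m[:,:285]=0; 
mm=np.zeros_like(m); cv2.circle(mm,(306,158),17,1,-1); m&=mm
cs,_=cv2.findContours(m,cv2.RETR_EXTERNAL,cv2.CHAIN_APPROX_NONE); c=max(cs,key=cv2.contourArea); el=cv2.fitEllipse(c); print('outer ring',el, onz(T,[el[0]],13).round(1),onz(T,[el[0]],20).round(1))
# dark collar
roi=np.zeros_like(g); roi[160:195,370:400]=1
m=((g<110)&(roi>0)).astype(np.uint8)
cs,_=cv2.findContours(m,cv2.RETR_EXTERNAL,cv2.CHAIN_APPROX_NONE); c=max(cs,key=cv2.contourArea); el=cv2.fitEllipse(c); print('collar',el,cv2.minEnclosingCircle(c), onz(T,[el[0]],24).round(1))
E
```

```text
top cam at [ 439.  139. 1109.]
scene cam at [-227.  565.  524.]
plate rect ((293.54998779296875, 155.65000915527344), (64.72687530517578, 36.74872589111328), 15.255120277404785)
[[592.3, 283.7, 12.0], [680.5, 260.3, 12.0], [637.9, 106.0, 12.0], [550.0, 130.0, 12.0]] [np.float64(91.3), np.float64(160.1), np.float64(91.1), np.float64(159.4)] ctr [615.2 195.   12. ]
yaw deg 74.57945469771664
outer ring ((306.3245544433594, 157.99684143066406), (27.415069580078125, 27.60491371154785), 75.59632873535156) [[609.1 163.5  13. ]] [[608.  163.3  20. ]]
collar ((383.44720458984375, 176.70782470703125), (17.748071670532227, 22.11174774169922), 43.025856018066406) ((383.0, 177.5), 11.80052375793457) [[561.2 -24.4  24. ]]
```

Run:
```python
from h import *
import pickle
C=pickle.load(open('c0.pkl','rb'))
def crop(c,x0,y0,w,h,s,curves,name):
    im=cv2.resize(c["frame"][y0:y0+h,x0:x0+w],None,fx=s,fy=s,interpolation=cv2.INTER_CUBIC)
    for P,col in curves:
        p=((proj(c,P)-[x0,y0]+.5)*s).round().astype(int); cv2.polylines(im,[p.reshape(-1,1,2)],False,col,1)
    cv2.imwrite(name,im)
a=np.radians(74.6); Y=np.array([np.cos(a),np.sin(a),0]); X=np.array([np.sin(a),-np.cos(a),0]); O=np.array([607.5,163.4,0])
t=np.linspace(0,2*np.pi,40)
circ=lambda r,z:[O+r*np.cos(k)*X+r*np.sin(k)*Y+[0,0,z] for k in t]
post=[O+x*X+85*Y+[0,0,z] for x,z in((-15,12),(-15,96),(15,96),(15,12))]
cur=[(circ(10,104),(0,255,0)),(circ(18,43),(255,0,0)),([O+[0,0,43],O+[0,0,104]],(0,0,255)),(post,(0,255,255)),([O+80*Y+[0,0,80],O+80*Y+[0,0,80.5]],(255,0,255))]
crop(C["top"],250,120,90,70,8,cur,'pics/ov_top.png'); crop(C["scene"],230,160,80,72,8,cur,'pics/ov_sc.png')
```

```text
(no output)
```

View pics/ov_top.png

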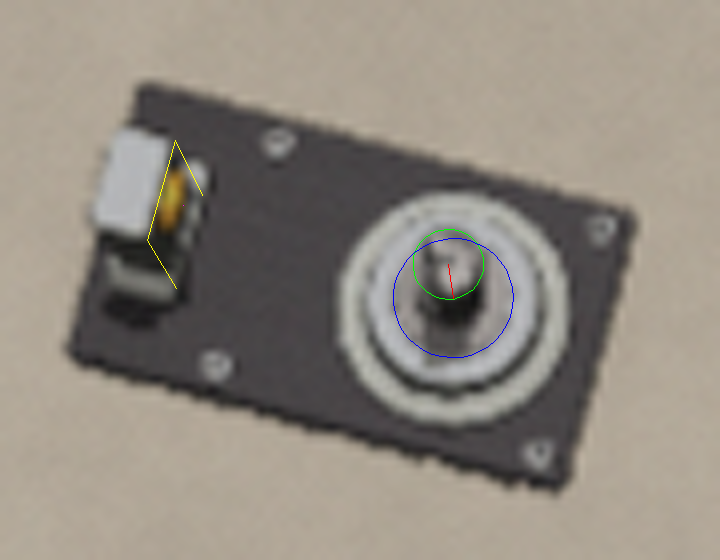

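View pics/ov_sc.png

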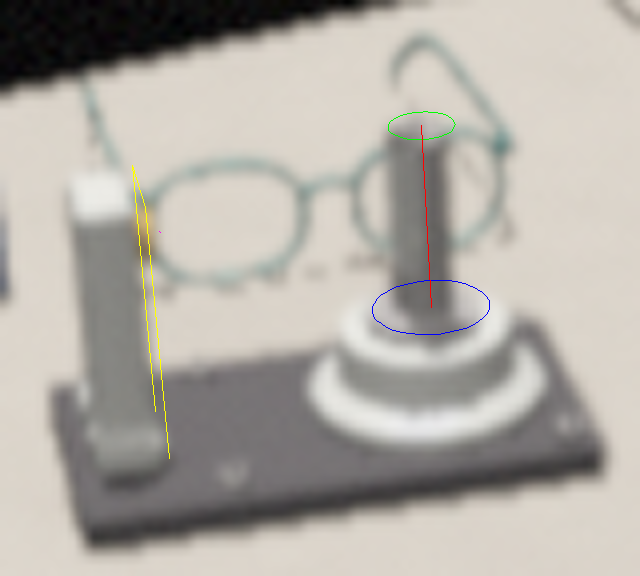

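Run:
```python
from h import *
import pickle
C=pickle.load(open('c0.pkl','rb'))
g=cv2.cvtColor(C["scene"]["frame"],cv2.COLOR_BGR2GRAY)
for r in range(172,202,1): print(r,g[r,275:291].tolist())
g2=cv2.cvtColor(C["top"]["frame"],cv2.COLOR_BGR2GRAY)
print('top');
for r in range(144,168): print(r,g2[r,296:317].tolist())
im=g[165:205,265:300].astype(float); im=np.clip((im-60)*2.2,0,255).astype(np.uint8)
a=cv2.resize(im,(350*1,400),interpolation=cv2.INTER_CUBIC)
im=g2[140:172,290:325].astype(float); b=cv2.resize(np.clip((im-20)*1.2,0,255).astype(np.uint8),(437,400),interpolation=cv2.INTER_CUBIC)
cv2.imwrite('pics/cc.png',np.hstack([a,b]))
print(proj(C["scene"],[[608,164.5,z] for z in(43,60,79,98,104)]).round(1).tolist())
print(proj(C["top"],[[608,164.5,z] for z in(43,60,79,98,104)]).round(1).tolist())
```

```text
172 [215, 214, 214, 213, 211, 209, 204, 209, 211, 212, 212, 212, 210, 199, 177, 180]
173 [215, 214, 214, 214, 212, 207, 197, 203, 208, 209, 212, 212, 212, 208, 189, 172]
174 [215, 214, 213, 210, 207, 200, 190, 190, 199, 202, 208, 210, 210, 209, 202, 185]
175 [214, 214, 210, 199, 189, 181, 171, 173, 189, 191, 195, 197, 197, 199, 202, 198]
176 [215, 212, 203, 174, 152, 152, 150, 159, 179, 179, 171, 173, 178, 179, 185, 188]
177 [214, 210, 195, 152, 126, 127, 135, 145, 163, 153, 143, 160, 181, 185, 182, 171]
178 [209, 197, 178, 142, 121, 120, 126, 129, 132, 124, 131, 165, 189, 202, 200, 183]
179 [194, 175, 159, 143, 128, 125, 126, 113, 107, 106, 135, 177, 191, 198, 207, 199]
180 [174, 170, 174, 156, 133, 125, 123, 114, 104, 105, 138, 183, 196, 190, 204, 203]
181 [165, 190, 193, 161, 134, 126, 123, 116, 105, 103, 134, 181, 200, 195, 198, 203]
182 [175, 203, 199, 164, 134, 125, 123, 116, 105, 101, 129, 175, 204, 204, 197, 197]
183 [186, 207, 200, 166, 135, 125, 124, 116, 104, 102, 125, 174, 206, 212, 205, 199]
184 [193, 209, 202, 169, 136, 125, 123, 117, 104, 101, 126, 174, 205, 213, 211, 
[... 3440 characters left out ...]
149, 74]
163 [116, 88, 159, 181, 176, 161, 139, 90, 77, 76, 80, 78, 102, 128, 129, 165, 182, 180, 164, 104, 84]
164 [147, 71, 108, 161, 181, 181, 163, 111, 102, 100, 91, 106, 126, 156, 162, 179, 181, 169, 113, 71, 124]
165 [165, 126, 64, 110, 159, 182, 166, 121, 120, 131, 153, 157, 165, 182, 181, 183, 166, 115, 64, 100, 160]
166 [173, 164, 120, 66, 96, 133, 153, 158, 161, 166, 181, 182, 180, 183, 170, 139, 106, 63, 103, 152, 171]
167 [175, 173, 163, 120, 56, 59, 99, 124, 132, 138, 149, 146, 129, 121, 109, 67, 64, 117, 156, 172, 168]
[[282.8, 197.9], [282.5, 191.7], [282.1, 184.6], [281.8, 177.5], [281.6, 175.2]]
[[305.6, 156.5], [305.5, 155.4], [305.3, 154.1], [305.1, 152.7], [305.0, 152.3]]
```

View pics/cc.png

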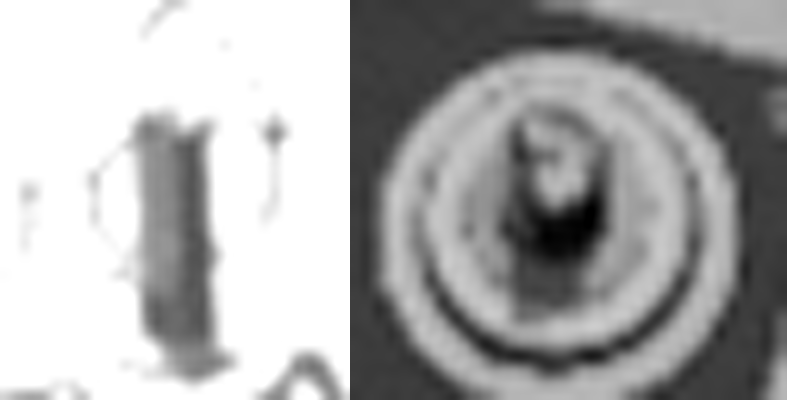

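The plate measures 160 x 91 mm, as it should. The stand's +y is at a yaw of 74.6° and the shaft axis is near (608, 164). In the scene view the flat is the bright left half of the shaft, columns 278–282. That puts its normal at about 109° yaw, so the shaft angle is about 0.6 rad, which is inside the stated range. I'll move above the shaft.

```bash
cat > d.py <<'E'
import sys,numpy as np
from scipy.spatial.transform import Rotation as R
from workcell import monitor
def delta(p,yaw):
    s=monitor.observe(); Rm=np.array(s["orientation"]); a=np.radians(yaw)
    y=np.array([np.cos(a),np.sin(a),0]); x=np.array([0,0,-1.]); D=np.c_[x,y,np.cross(x,y)]
    print('pos',np.round(s["tool_pos"],1),'yaw',np.degrees(np.arctan2(Rm[1,1],Rm[0,1])).round(1),'F',np.round(s["force"],1),'M',np.round(s["moment"],2),'w',round(s["grip_width"]*85.4,1),'t',round(s["clock"],2),'q',np.round(s["qpos"],2))
    print('dpos cm',(Rm.T@(np.array(p)-s["tool_pos"])/10).round(2).tolist(),'drot',R.from_matrix(Rm.T@D).as_rotvec().round(3).tolist())
if __name__=="__main__": delta([float(v) for v in sys.argv[1:4]],float(sys.argv[4]))
E
python3 d.py 608.6 162.6 200 -71
```

```text
pos [ 177.3 -598.8  230.4] yaw -73.5 F [-0.1  0.3 -0.4] M [-0.02 -0.01  0.02] w 85.2 t 0.2 q [-1.35  0.31  1.63  0.    1.2  -0.07]
dpos cm [3.14, -60.76, -62.97] drot [-0.044, -0.0, 0.002]
```

```bash
python3 -m inch '{"delta_pos":[[2.5,-60.8,-63.0],[2.5,-60.8,-63.0],[2.5,-60.8,-63.0],[2.5,-60.8,-63.0],[2.5,-60.8,-63.0],[2.5,-60.8,-63.0],[2.5,-60.8,-63.0],[2.5,-60.8,-63.0],[2.5,-60.8,-63.0],[2.5,-60.8,-63.0],[2.5,-60.8,-63.0],[2.5,-60.8,-63.0],[2.5,-60.8,-63.0],[2.5,-60.8,-63.0],[2.5,-60.8,-63.0],[2.5,-60.8,-63.0],[2.5,-60.8,-63.0],[2.5,-60.8,-63.0],[2.5,-60.8,-63.0],[2.5,-60.8,-63.0]],"delta_rot":[[-0.044,0,0],[-0.044,0,0],[-0.044,0,0],[-0.044,0,0],[-0.044,0,0],[-0.044,0,0],[-0.044,0,0],[-0.044,0,0],[-0.044,0,0],[-0.044,0,0],[-0.044,0,0],[-0.044,0,0],[-0.044,0,0],[-0.044,0,0],[-0.044,0,0],[-0.044,0,0],[-0.044,0,0],[-0.044,0,0],[-0.044,0,0],[-0.044,0,0]],"gripper":[5,5,5,5,5,5,5,5,5,5,5,5,5,5,5,5,5,5,5,5]}' 30; python3 d.py 608.6 162.6 61 -71
```

```text
clock: 2.7
tool_pos: [608.8, 162.6, 206.7]
orientation: [[0.0, 0.325, -0.946], [0.002, -0.946, -0.325], [-1.0, -0.001, -0.001]]
force: [0.2, 0.8, 0.9]
grip_width: 0.586
pos [608.8 162.6 206.7] yaw -71.0 F [0.2 0.8 0.9] M [ 0.   -0.03 -0.06] w 50.1 t 2.7 q [0.19 0.34 1.64 0.   1.16 1.43]
dpos cm [14.57, 0.01, 0.02] drot [-0.0, -0.001, 0.001]
```

```bash
python3 -m inch '{"delta_pos":[[4,0,0],[9,0,0],[9,0,0],[9,0,0]],"delta_rot":[[0,0,0],[0,0,0],[0,0,0],[0,0,0]],"gripper":[5,5,5,5]}' 30
python3 - <<'E'
from h import *
c=cam("scene"); cv2.imwrite('pics/s1.png',cv2.resize(c["frame"][90:240,200:360],(640,600),interpolation=cv2.INTER_CUBIC))
s=monitor.observe(); print(proj(c,[s["tool_pos"]]))
E
python3 d.py 608.6 162.6 61 -71
```

```text
clock: 3.2
tool_pos: [609.8, 162.8, 118.1]
orientation: [[0.002, 0.325, -0.946], [0.002, -0.946, -0.325], [-1.0, -0.001, -0.002]]
force: [-0.9, 0.9, -0.3]
grip_width: 0.59
[[281.3394604  168.81132475]]
pos [610.7 163.1 119.2] yaw -71.0 F [ 0.3  0.2 -0.2] M [0.02 0.01 0.01] w 49.7 t 3.25 q [0.19 0.44 1.7  0.   1.   1.43]
dpos cm [5.82, -0.02, 0.25] drot [-0.001, -0.005, 0.001]
```

View pics/s1.png

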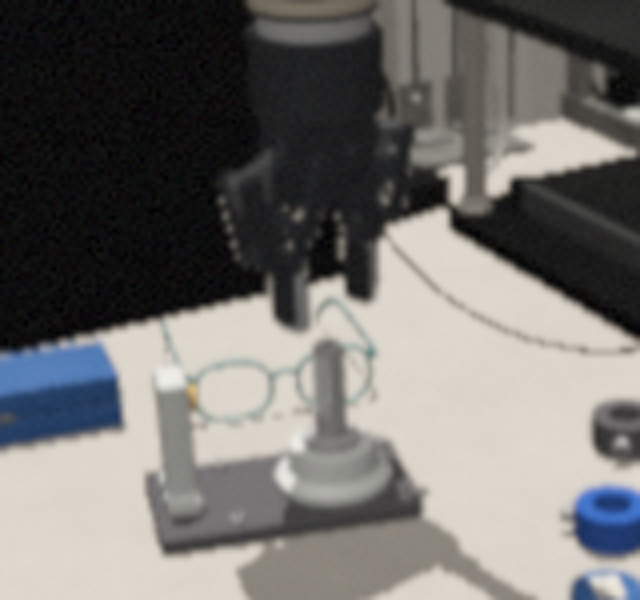

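The fingers straddle the shaft, whose top is at (328,345) in the crop. I'll lower now.

```bash
python3 -m inch '{"delta_pos":[[3,0,0.1],[5.8,0,0.2],[5.8,0,0.2],[5.8,0,0.2],[5.8,0,0.2]],"delta_rot":[[0,0,0],[0,0,0],[0,0,0],[0,0,0],[0,0,0]],"gripper":[5,5,5,5,5]}' 30; python3 d.py 608.6 162.6 61 -71
```

```text
clock: 3.88
tool_pos: [611.0, 162.9, 63.6]
orientation: [[0.008, 0.325, -0.946], [0.003, -0.946, -0.325], [-1.0, -0.0, -0.009]]
force: [0.2, 0.0, 1.3]
grip_width: 0.584
pos [611.  162.9  63.6] yaw -71.0 F [0.2 0.  1.3] M [ 0.   -0.01  0.02] w 49.9 t 3.88 q [0.19 0.51 1.72 0.   0.9  1.43]
dpos cm [0.26, -0.05, 0.24] drot [-0.001, -0.009, 0.0]
```

```bash
python3 -m inch '{"delta_pos":[[0.3,-0.05,0.3],[0.3,-0.05,0.3],[0.3,-0.05,0.3],[0.3,-0.05,0.3],[0.3,-0.05,0.3],[0.3,-0.05,0.3],[0.3,-0.05,0.3],[0.3,-0.05,0.3]],"delta_rot":[[0,-0.009,0],[0,-0.009,0],[0,-0.009,0],[0,-0.009,0],[0,-0.009,0],[0,-0.009,0],[0,-0.009,0],[0,-0.009,0]],"gripper":[4,3,2,1.2,1.2,1.2,1.2,1.2]}' 25; python3 d.py 608.6 162.6 61 -71
```

```text
clock: 4.88
tool_pos: [607.6, 163.0, 60.7]
orientation: [[-0.001, 0.325, -0.946], [0.001, -0.946, -0.325], [-1.0, -0.001, 0.001]]
force: [-3.0, 3.7, 3.8]
grip_width: 0.181
pos [607.6 163.   60.7] yaw -71.0 F [-3.   3.7  3.8] M [ 0.64  0.52 -0.03] w 15.4 t 4.88 q [0.19 0.52 1.72 0.   0.9  1.43]
dpos cm [-0.03, 0.07, -0.08] drot [-0.001, 0.001, 0.001]
```

The opening is 15.4 mm against the 16 mm expected across the flat, so the pads sit on it. I'll turn it by -34.4° about the shaft axis.

```bash
python3 d.py 607 163.4 61 -105.4;  python3 -m inch '{"delta_pos":[[0,-0.01,0],[0,-0.02,0.01],[0,-0.03,0.02],[0,-0.04,0.03],[0,-0.05,0.04],[0,-0.06,0.05],[0,-0.06,0.05],[0,-0.06,0.05],[0,-0.06,0.05],[0,-0.06,0.05]],"delta_rot":[[0.1,0,0],[0.2,0,0],[0.3,0,0],[0.4,0,0],[0.5,0,0],[0.6,0,0],[0.6,0,0],[0.6,0,0],[0.6,0,0],[0.6,0,0]],"gripper":[1.2,1.2,1.2,1.2,1.2,1.2,1.2,1.2,1.2,1.2]}' 25; python3 d.py 607 163.4 61 -105.4
```

```text
pos [607.6 163.   60.7] yaw -71.0 F [-3.   3.7  3.8] M [ 0.64  0.52 -0.03] w 15.4 t 4.88 q [0.19 0.52 1.72 0.   0.9  1.43]
dpos cm [-0.03, -0.06, 0.04] drot [0.6, 0.001, 0.001]
clock: 6.12
tool_pos: [606.5, 163.6, 60.7]
orientation: [[-0.002, -0.264, -0.964], [0.001, -0.964, 0.264], [-1.0, -0.001, 0.002]]
force: [-4.4, 3.1, 4.1]
grip_width: 0.181
pos [606.5 163.6  60.7] yaw -105.3 F [-4.4  3.1  4.1] M [ 0.46  0.54 -0.03] w 15.5 t 6.12 q [0.19 0.52 1.73 0.   0.9  2.03]
dpos cm [-0.03, 0.0, -0.05] drot [0.001, 0.002, 0.001]
```

The turn is done, with yaw at -105.3° and low forces. I'll open, rotate 90°, and close gently across the round sides to pin down the axis in the other direction.

```bash
python3 -m inch '{"delta_pos":[[0,0,0],[0,0,0],[0,-0.2,-0.1],[0,-0.2,-0.1],[0,-0.2,-0.1],[0,-0.2,-0.1],[0,-0.2,-0.1],[0,-0.2,-0.1],[0,-0.2,-0.1],[0,-0.2,-0.1],[0,-0.2,-0.1],[0,-0.2,-0.1],[0,-0.2,-0.1],[0,-0.2,-0.1],[0,-0.2,-0.1]],"delta_rot":[[0,0,0],[0,0,0],[-0.15,0,0],[-0.3,0,0],[-0.48,0,0],[-0.66,0,0],[-0.84,0,0],[-1.02,0,0],[-1.2,0,0],[-1.38,0,0],[-1.57,0,0],[-1.57,0,0],[-1.57,0,0],[-1.57,0,0],[-1.57,0,0]],"gripper":[3,5,5,5,5,5,5,5,5,5,5,5,5,5,5]}' 20; python3 d.py 608 165.2 62 -15.4
```

```text
clock: 8.0
tool_pos: [608.0, 165.2, 60.7]
orientation: [[-0.002, 0.964, -0.266], [0.001, -0.266, -0.964], [-1.0, -0.002, -0.001]]
force: [0.2, 0.3, 0.2]
grip_width: 0.583
pos [608.  165.2  60.7] yaw -15.4 F [0.2 0.3 0.2] M [ 0.01  0.05 -0.  ] w 49.8 t 8.0 q [0.2  0.52 1.72 0.   0.9  0.46]
dpos cm [-0.13, -0.0, -0.0] drot [-0.0, -0.001, 0.002]
```

```bash
python3 -m inch '{"delta_pos":[[0,0,0],[0,0,0],[0,0,0],[0,0,0],[0,0,0],[0,0,0],[0,0,0]],"delta_rot":[[0,0,0],[0,0,0],[0,0,0],[0,0,0],[0,0,0],[0,0,0],[0,0,0]],"gripper":[4,3,2.5,2.2,2,1.9,1.8]}' 20; python3 d.py 608 165.2 62 -15.4
```

```text
clock: 8.88
tool_pos: [607.9, 165.2, 60.8]
orientation: [[-0.002, 0.964, -0.266], [0.001, -0.266, -0.964], [-1.0, -0.002, -0.0]]
force: [-1.2, -0.7, 2.1]
grip_width: 0.225
pos [607.9 165.2  60.8] yaw -15.4 F [-1.2 -0.7  2.1] M [-0.03  0.1  -0.05] w 19.2 t 8.88 q [0.2  0.52 1.72 0.   0.9  0.46]
dpos cm [-0.12, 0.01, -0.0] drot [-0.0, -0.0, 0.002]
```

The width is 19.2 mm, which fits the 20 mm shaft. The side force is only about 1 N, so the axis is at (607.8, 165.2). I'll open and rise, and measure the collar with the first pictures meanwhile.

```bash
python3 -m inch '{"delta_pos":[[0,0,0],[0,0,0],[-6,0,0],[-12,0,0],[-13,0,0],[-13,0,0]],"delta_rot":[[0,0,0],[0,0,0],[0,0,0],[0,0,0],[0,0,0],[0,0,0]],"gripper":[4,5,5,6,7,7.5]}' 20
python3 - <<'E'
from h import *
import pickle
C=pickle.load(open('c0.pkl','rb')); T=C["top"];S=C["scene"]
g=cv2.cvtColor(T["frame"],cv2.COLOR_BGR2GRAY)
sub=cv2.resize(g[158:198,364:404],None,fx=8,fy=8,interpolation=cv2.INTER_CUBIC)
m=(sub<115).astype(np.uint8)
k=cv2.getStructuringElement(cv2.MORPH_ELLIPSE,(81,81))
f=m.copy(); cs,_=cv2.findContours(m,cv2.RETR_EXTERNAL,cv2.CHAIN_APPROX_NONE); f[:]=0; cv2.drawContours(f,[max(cs,key=cv2.contourArea)],-1,1,-1)
o=cv2.morphologyEx(f,cv2.MORPH_OPEN,k); cs,_=cv2.findContours(o,cv2.RETR_EXTERNAL,cv2.CHAIN_APPROX_NONE); c=max(cs,key=cv2.contourArea)
el=cv2.fitEllipse(c); uv=(np.array(el[0])+.5)/8-.5+[364,158]; print('outer',uv,np.array(el[1])/8,onz(T,[uv],24).round(1),onz(T,[uv],16).round(1))
h=((sub>115)&(f>0)).astype(np.uint8); cs,_=cv2.findContours(h,cv2.RETR_EXTERNAL,cv2.CHAIN_APPROX_NONE); c=max(cs,key=cv2.contourArea); 
(x,y),r=cv2.minEnclosingCircle(c); uv2=(np.array([x,y])+.5)/8-.5+[364,158]; print('bore',uv2,r/8,onz(T,[uv2],20).round(1))
# screw bright head
b=((sub>130)&(cv2.dilate(f,np.ones((9,9)))>0)); 
cv2.imwrite('pics/coll.png',np.hstack([cv2.resize(sub,(400,400)),cv2.resize(cv2.cvtColor(S["frame"],cv2.COLOR_BGR2GRAY)[180:215,338:373],(400,400),interpolation=cv2.INTER_CUBIC)]))
c=cam("scene"); cv2.imwrite('pics/s2.png',cv2.resize(c["frame"][150:235,225:325],(700,595),interpolation=cv2.INTER_CUBIC))
E
python3 d.py 607.8 165.2 200 -15.4
```

```text
clock: 9.62
tool_pos: [608.8, 165.2, 191.8]
orientation: [[0.0, 0.964, -0.266], [0.002, -0.266, -0.964], [-1.0, -0.0, -0.002]]
force: [0.1, 0.6, -0.6]
grip_width: 0.875
outer [383.69037056 176.29127121] [18.91254997 21.47400475] [[562.2 -25.   24. ]] [[563.1 -26.2  16. ]]
bore [383.93817139 176.31317139] 4.161771297454834 [[562.6 -26.2  20. ]]
pos [607.5 164.9 189.9] yaw -15.4 F [ 0.2  0.6 -0.5] M [ 0.05 -0.03 -0.03] w 74.9 t 9.68 q [0.2  0.36 1.66 0.   1.13 0.46]
dpos cm [-1.01, 0.02, -0.04] drot [-0.0, 0.0, 0.004]
```

View pics/coll.png

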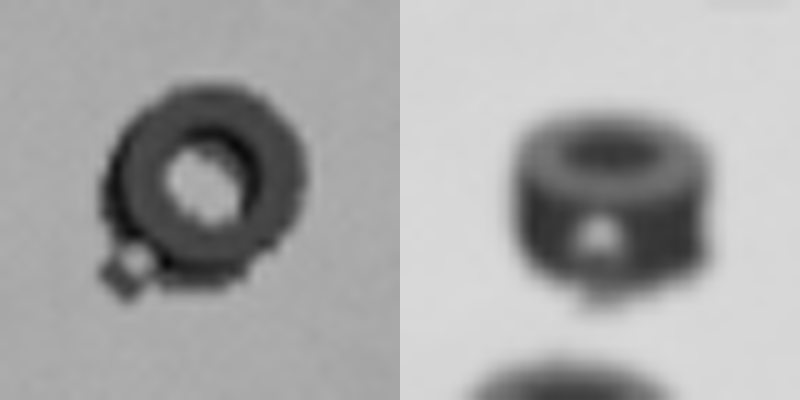

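View pics/s2.png

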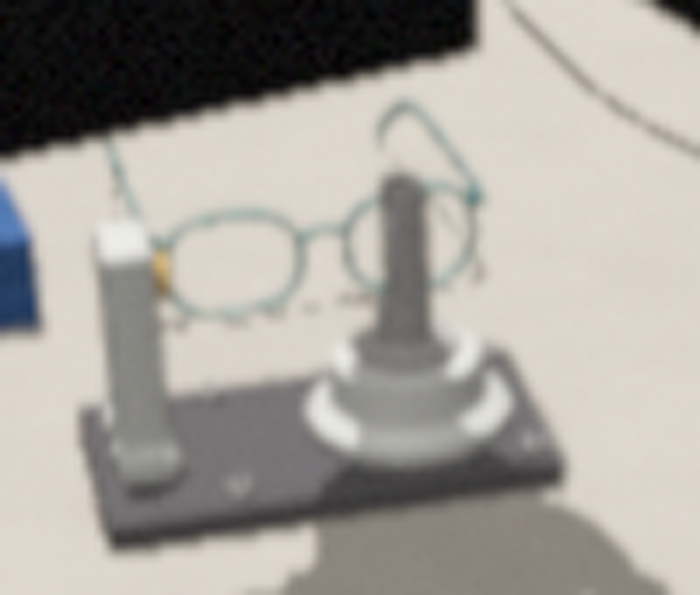

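Run:
```python
from h import *
import pickle
C=pickle.load(open('c0.pkl','rb')); T=C["top"];S=C["scene"]
ct=np.array([213,178])/10-.5+[364,158]; ht=np.array([134,263])/10-.5+[364,158]; et=np.array([120,275])/10-.5+[364,158]
c24=onz(T,[ct],24)[0]; h17=onz(T,[ht],17)[0]; h12=onz(T,[et],12)[0]
k=35/400
cs=np.array([213,155])*k-.5+[338,180]; hs=np.array([200,230])*k-.5+[338,180]
s24=onz(S,[cs],24)[0]; sh=onz(S,[hs],13)[0]
for n,p in dict(c24=c24,h17=h17,h12=h12,s24=s24,sh=sh).items(): print(n,p.round(1))
for a,b in((c24,h17),(c24,h12),(s24,sh)): v=b-a; print(np.degrees(np.arctan2(v[1],v[0])).round(1),np.hypot(*v[:2]).round(1))
c=(c24+s24)/2; print(tri(T,ct,S,cs))
```

```text
c24 [564.7 -27.7  24. ]
h17 [544.6  -9.2  17. ]
h12 [542.1  -6.5  12. ]
s24 [563.5 -24.8  24. ]
sh [552.1 -13.5  13. ]
137.4 27.2
136.7 30.9
135.0 16.0
(array([565.28691196, -27.20474543,  22.59874822]), np.float64(1.6565255116505033))
```

The flat now faces left, towards the guide: the notch shows at (380–390, 340) in the crop. The collar is at about (563.7, -25.7) with its screw at about 137° yaw. I'll go there and square it up with a squeeze along the screw.

```bash
python3 d.py 560.8 -23 60 -43
```

```text
pos [607.5 164.9 189.9] yaw -15.4 F [ 0.2  0.6 -0.5] M [ 0.05 -0.03 -0.03] w 74.9 t 9.68 q [0.2  0.36 1.66 0.   1.13 0.46]
dpos cm [12.99, 0.55, 19.35] drot [0.481, 0.001, 0.004]
```

```bash
python3 -m inch '{"delta_pos":[[-0.5,0.2,5],[0,0.4,10],[4,0.55,15],[9,0.55,19.3],[13,0.55,19.3],[13,0.55,19.3],[13,0.55,19.3],[13,0.55,19.3]],"delta_rot":[[0.1,0,0],[0.25,0,0],[0.4,0,0],[0.48,0,0],[0.48,0,0],[0.48,0,0.004],[0.48,0,0.004],[0.48,0,0.004]],"gripper":[7.5,7.5,7.5,7.5,7.5,7.5,7.5,7.5]}' 20;python3 d.py 560.8 -23 12 -43
```

```text
clock: 10.68
tool_pos: [563.0, -22.0, 61.8]
orientation: [[0.004, 0.733, -0.68], [-0.002, -0.68, -0.733], [-1.0, 0.004, -0.001]]
force: [0.3, 0.5, 0.9]
grip_width: 0.879
pos [563.  -22.   61.8] yaw -42.9 F [0.3 0.5 0.9] M [-0.01  0.01 -0.03] w 75.0 t 10.68 q [-0.12  0.41  1.89 -0.    0.84  0.63]
dpos cm [4.98, -0.11, 0.22] drot [0.002, -0.001, -0.004]
```

```bash
python3 -m inch '{"delta_pos":[[2,-0.1,0.2],[4.5,-0.1,0.2],[5,-0.1,0.2],[5,-0.1,0.2],[5,-0.1,0.2]],"delta_rot":[[0,0,0],[0,0,-0.004],[0,0,-0.004],[0,0,-0.004],[0,0,-0.004]],"gripper":[7.5,7.5,7.5,7.5,7.5]}' 20;python3 d.py 560.8 -23 2 -43
python3 - <<'E'
from h import *
c=cam("scene"); cv2.imwrite('pics/s3.png',cv2.resize(c["frame"][130:230,290:420],(780,600),interpolation=cv2.INTER_CUBIC))
E
```

```text
clock: 11.3
tool_pos: [562.4, -22.9, 13.2]
orientation: [[0.003, 0.733, -0.68], [0.001, -0.68, -0.733], [-1.0, 0.002, -0.003]]
force: [-0.6, 0.3, -0.4]
grip_width: 0.876
pos [562.4 -22.9  13.2] yaw -42.8 F [-0.6  0.3 -0.4] M [ 0.03 -0.06 -0.01] w 74.8 t 11.3 q [-0.12  0.49  1.9   0.    0.75  0.63]
dpos cm [1.12, -0.11, 0.12] drot [0.003, -0.003, -0.002]
```

View pics/s3.png

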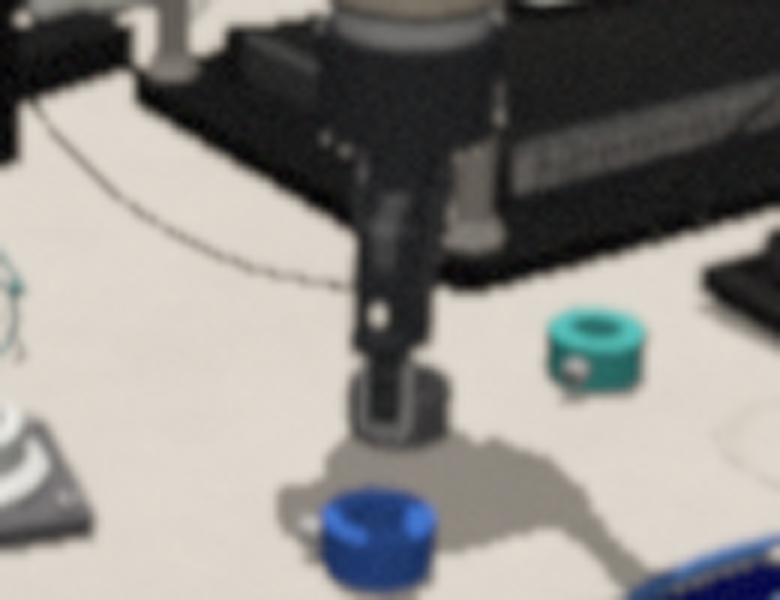

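The near finger stands in front of the screw at (385,410) with the ring behind it. I'll lower and squeeze.

```bash
python3 -m inch '{"delta_pos":[[0.6,-0.1,0.1],[0.9,-0.1,0.1],[0.9,-0.1,0.1],[0.9,-0.1,0.1],[0.9,-0.1,0.1],[0.9,-0.1,0.1],[0.9,-0.1,0.1],[0.9,-0.1,0.1],[0.9,-0.1,0.1],[0.9,-0.1,0.1]],"delta_rot":[[0,0,0],[0,0,0],[0,0,0],[0,0,0],[0,0,0],[0,0,0],[0,0,0],[0,0,0],[0,0,0],[0,0,0]],"gripper":[7.5,7.2,6.8,6.4,6,5.7,5.4,5.1,5,5]}' 20;python3 d.py 560.8 -23 2 -43
```

```text
clock: 12.6
tool_pos: [561.3, -23.1, 4.6]
orientation: [[0.004, 0.733, -0.68], [0.001, -0.68, -0.733], [-1.0, 0.002, -0.003]]
force: [-0.9, -0.3, 4.9]
grip_width: 0.624
pos [561.3 -23.1   4.6] yaw -42.8 F [-0.9 -0.3  4.9] M [-0.12  0.15 -0.04] w 53.3 t 12.6 q [-0.12  0.5   1.9   0.    0.73  0.63]
dpos cm [0.26, -0.05, 0.03] drot [0.003, -0.003, -0.002]
```

The opening is 53.3 mm against 54 mm expected (screw head to the far side of the ring), so the collar is squared to the jaws. Next I'll open and turn 90° about the collar axis.

```bash
python3 d.py 564.2 -25.8 4.6 47.2; python3 -m inch '{"delta_pos":[[0,0,0],[0,0,0],[0,0,0],[-1,0.2,0],[-3,0.4,0],[-3.5,0.4,0],[-3.5,0.4,0],[-3.5,0.4,0],[-3.5,0.4,0],[-3.5,0.4,0],[-3.5,0.4,0],[-3.5,0.4,0],[-3.5,0.4,0],[-3.5,0.4,0],[-3.5,0.4,0]],"delta_rot":[[0,0,0],[0,0,0],[0,0,0],[0,0,0],[-0.15,0,0],[-0.3,0,0],[-0.48,0,0],[-0.66,0,0],[-0.84,0,0],[-1.02,0,0],[-1.2,0,0],[-1.38,0,0],[-1.57,0,0],[-1.57,0,0],[-1.57,0,0]],"gripper":[6,7,7.5,7.5,7.5,7.5,7.5,7.5,7.5,7.5,7.5,7.5,7,7,7]}' 20;python3 d.py 564.2 -25.8 14 47.2
```

```text
pos [561.3 -23.1   4.6] yaw -42.8 F [-0.9 -0.3  4.9] M [-0.12  0.15 -0.04] w 53.3 t 12.6 q [-0.12  0.5   1.9   0.    0.73  0.63]
dpos cm [0.0, 0.4, 0.0] drot [-1.572, -0.001, -0.005]
clock: 14.48
tool_pos: [564.4, -25.9, 40.0]
orientation: [[0.005, 0.682, 0.731], [0.001, 0.731, -0.682], [-1.0, 0.004, 0.003]]
force: [-0.8, 0.5, 0.3]
grip_width: 0.819
pos [564.4 -25.9  40. ] yaw 47.0 F [-0.8  0.5  0.3] M [0.03 0.05 0.  ] w 70.0 t 14.47 q [-0.12  0.45  1.89  0.    0.8  -0.94]
dpos cm [2.6, -0.01, -0.03] drot [-0.004, 0.003, -0.004]
```

```bash
python3 -m inch '{"delta_pos":[[1.5,0,0],[2.8,0,0],[3.5,0,0],[3.6,0,0],[3.6,0,0],[3.6,0,0]],"delta_rot":[[0,0,0],[-0.004,0.003,-0.004],[-0.004,0.003,-0.004],[-0.004,0.003,-0.004],[-0.004,0.003,-0.004],[-0.004,0.003,-0.004]],"gripper":[7,7,7,7,7,7]}' 20;python3 d.py 564.2 -25.8 2 47.2
```

```text
clock: 15.22
tool_pos: [565.0, -25.9, 4.4]
orientation: [[0.001, 0.68, 0.734], [-0.0, 0.734, -0.68], [-1.0, 0.0, 0.001]]
force: [-0.2, 1.4, -0.6]
grip_width: 0.823
pos [565.  -25.9   4.4] yaw 47.2 F [-0.2  1.4 -0.6] M [-0.01 -0.02  0.01] w 70.2 t 15.22 q [-0.12  0.51  1.89 -0.    0.74 -0.95]
dpos cm [0.24, -0.04, -0.07] drot [-0.0, 0.001, -0.0]
```

```bash
python3 -m inch '{"delta_pos":[[0.2,0,-0.07],[0.2,0,-0.07],[0.2,0,-0.07],[0.2,0,-0.07],[0.2,0,-0.07],[0.2,0,-0.07],[0.2,0,-0.07],[0.2,0,-0.07],[0.2,0,-0.07],[0.2,0,-0.07]],"delta_rot":[[0,0,0],[0,0,0],[0,0,0],[0,0,0],[0,0,0],[0,0,0],[0,0,0],[0,0,0],[0,0,0],[0,0,0]],"gripper":[6.5,6,5.6,5.2,4.9,4.6,4.3,4.1,4,4]}' 50;python3 d.py 564.2 -25.8 2 47.2
python3 - <<'E'
from h import *
c=cam("scene"); cv2.imwrite('pics/s4.png',cv2.resize(c["frame"][130:230,290:420],(780,600),interpolation=cv2.INTER_CUBIC))
E
```

```text
clock: 16.48
tool_pos: [564.8, -25.5, 2.8]
orientation: [[0.001, 0.68, 0.734], [-0.0, 0.734, -0.68], [-1.0, 0.0, 0.001]]
force: [-0.8, 0.8, 4.8]
grip_width: 0.511
pos [564.8 -25.5   2.8] yaw 47.2 F [-0.8  0.8  4.8] M [0.01 0.19 0.01] w 43.6 t 16.48 q [-0.12  0.51  1.89 -0.    0.74 -0.95]
dpos cm [0.08, -0.06, -0.02] drot [-0.0, 0.001, -0.0]
```

View pics/s4.png

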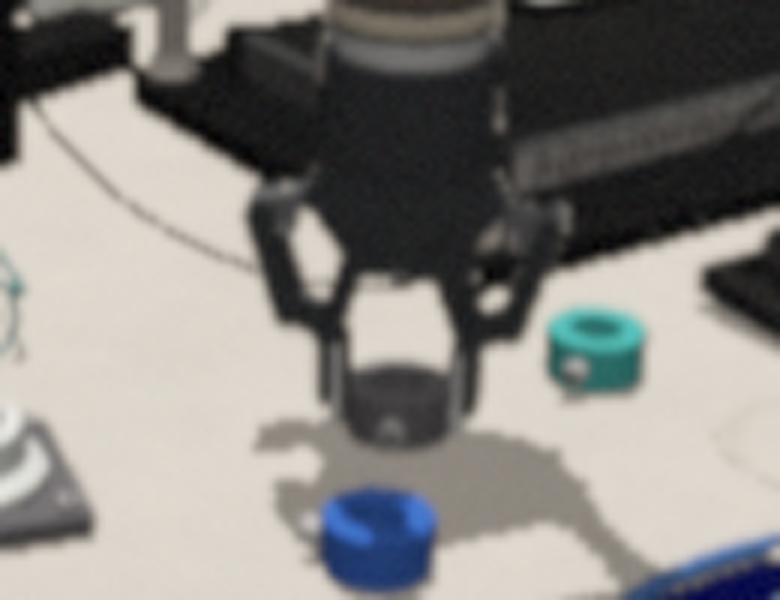

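The ring is gripped in its upper half with the screw facing away from the fingers, at (393,425). I'll lift and carry it above the shaft.

```bash
python3 d.py 607.7 165 150 -15.4
```

```text
pos [564.7 -25.5   2.7] yaw 47.2 F [-0.6  1.3  4.1] M [-0.01  0.19 -0.01] w 43.8 t 16.52 q [-0.12  0.51  1.89 -0.    0.74 -0.95]
dpos cm [-14.73, 16.9, -9.78] drot [1.092, 0.001, -0.001]
```

```bash
python3 -m inch '{"delta_pos":[[-2,0,0],[-6,0,0],[-11,0,0],[-15,2,-1],[-15,5,-3],[-15,9,-5],[-15,13,-7.5],[-15,16.9,-9.8],[-15,16.9,-9.8],[-15,16.9,-9.8],[-15,16.9,-9.8],[-15,16.9,-9.8],[-15,16.9,-9.8]],"delta_rot":[[0,0,0],[0,0,0],[0,0,0],[0.15,0,0],[0.33,0,0],[0.51,0,0],[0.69,0,0],[0.87,0,0],[1.0,0,0],[1.092,0,0],[1.092,0,0],[1.092,0,0],[1.092,0,0]],"gripper":[4,4,4,4,4,4,4,4,4,4,4,4,4]}' 50;python3 d.py 607.7 165 118 -15.4
python3 - <<'E'
from h import *
import pickle
c=cam("scene"); t=cam("top"); pickle.dump((c,t),open('c5.pkl','wb'))
cv2.imwrite('pics/s5.png',cv2.resize(c["frame"][120:235,220:340],(626,600),interpolation=cv2.INTER_CUBIC)); cv2.imwrite('pics/t5.png',cv2.resize(t["frame"][110:200,240:360],(800,600),interpolation=cv2.INTER_CUBIC))
E
```

```text
clock: 18.15
tool_pos: [607.5, 164.9, 152.9]
orientation: [[0.001, 0.964, -0.265], [-0.0, -0.265, -0.964], [-1.0, 0.001, 0.0]]
force: [-0.6, -0.2, -1.0]
grip_width: 0.509
pos [607.5 164.9 152.9] yaw -15.4 F [-0.6 -0.2 -1. ] M [-0.01 -0.01 -0.02] w 43.4 t 18.15 q [ 0.2   0.4   1.68 -0.    1.06  0.46]
dpos cm [3.49, 0.01, -0.02] drot [0.001, 0.0, -0.001]
```

View pics/s5.png

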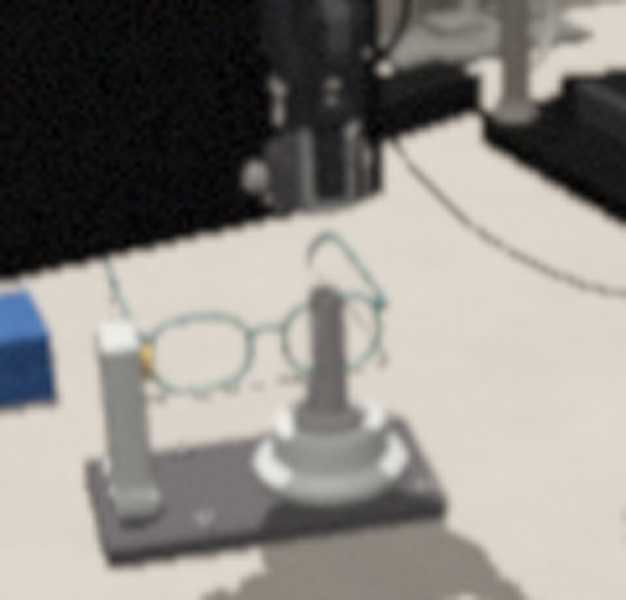

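View pics/t5.png

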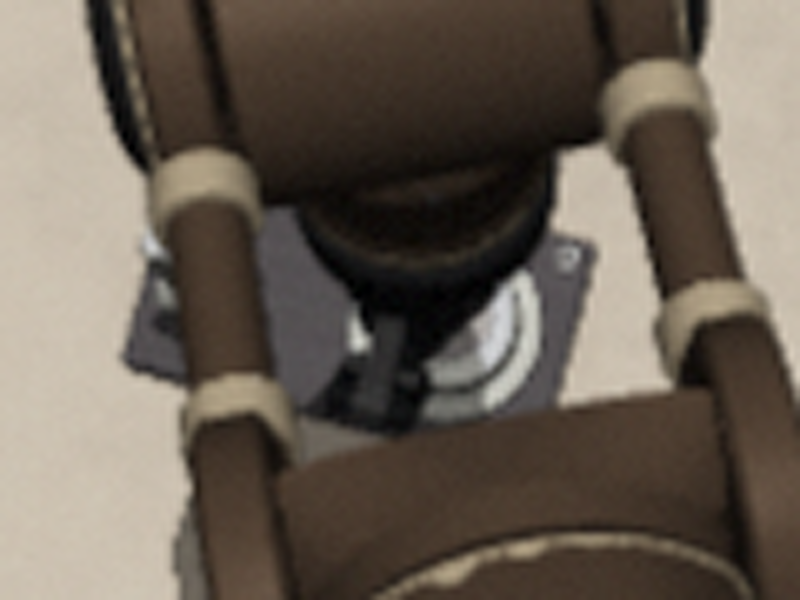

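The scene view shows the collar hanging between the fingers, its screw head at (257,180) pointing at the post, above the shaft at (325,290). I'll lower it in stages, watching the forces.

```bash
python3 -m inch '{"delta_pos":[[1,0,0],[2.5,0,0],[3.7,0,0],[4,0,0],[4,0,0],[4,0,0],[4,0,0]],"delta_rot":[[0,0,0],[0,0,0],[0,0,0],[0,0,0],[0,0,0],[0,0,0],[0,0,0]],"gripper":[4,4,4,4,4,4,4]}' 50;python3 d.py 607.8 165.1 106 -15.4
```

```text
clock: 19.12
tool_pos: [608.1, 165.0, 113.5]
orientation: [[0.002, 0.964, -0.265], [-0.0, -0.265, -0.964], [-1.0, 0.002, -0.0]]
force: [-0.3, 0.1, -2.4]
grip_width: 0.512
pos [608.1 165.  113.5] yaw -15.4 F [-0.3  0.1 -2.4] M [0.02 0.02 0.02] w 43.7 t 19.12 q [ 0.2   0.44  1.71 -0.    0.99  0.46]
dpos cm [0.75, -0.03, 0.0] drot [0.0, -0.0, -0.002]
```

```bash
python3 -m inch '{"delta_pos":[[0.3,-0.03,0],[0.6,-0.03,0],[0.9,-0.03,0],[1.2,-0.03,0],[1.5,-0.03,0],[1.5,-0.03,0],[1.5,-0.03,0]],"delta_rot":[[0,0,0],[0,0,0],[0,0,-0.002],[0,0,-0.002],[0,0,-0.002],[0,0,-0.002],[0,0,-0.002]],"gripper":[4,4,4,4,4,4,4]}' 50;python3 d.py 607.8 165.1 96 -15.4
```

```text
clock: 20.0
tool_pos: [607.9, 165.1, 98.5]
orientation: [[0.0, 0.964, -0.265], [0.0, -0.265, -0.964], [-1.0, 0.0, -0.0]]
force: [-1.4, 0.6, -1.3]
grip_width: 0.513
pos [607.9 165.1  98.5] yaw -15.4 F [-1.4  0.6 -1.3] M [-0.    0.03  0.03] w 43.8 t 20.0 q [0.2  0.46 1.71 0.   0.97 0.46]
dpos cm [0.25, -0.01, 0.0] drot [0.0, -0.0, -0.0]
```

```bash
python3 -m inch '{"delta_pos":[[0.3,0,0],[0.6,0,0],[0.9,0,0],[1.2,0,0],[1.5,0,0],[1.5,0,0],[1.5,0,0]],"delta_rot":[[0,0,0],[0,0,0],[0,0,0],[0,0,0],[0,0,0],[0,0,0],[0,0,0]],"gripper":[4,4,4,4,4,4,4]}' 50;python3 d.py 607.8 165.1 70.8 -15.4
```

```text
clock: 20.88
tool_pos: [608.0, 165.2, 83.5]
orientation: [[0.001, 0.964, -0.265], [0.0, -0.265, -0.964], [-1.0, 0.0, -0.001]]
force: [-0.1, 0.8, -1.9]
grip_width: 0.512
pos [608.  165.2  83.5] yaw -15.4 F [-0.1  0.8 -1.9] M [ 0.03 -0.03  0.  ] w 43.7 t 20.88 q [0.2  0.48 1.72 0.   0.94 0.46]
dpos cm [1.27, -0.01, 0.01] drot [0.0, -0.001, -0.0]
```

```bash
python3 -m inch '{"delta_pos":[[0.3,0,0],[0.6,0,0],[0.9,0,0],[1.2,0,0],[1.27,0,0],[1.27,0,0],[1.27,0,0],[1.27,0,0],[1.27,0,0]],"delta_rot":[[0,0,0],[0,0,0],[0,0,0],[0,0,0],[0,0,0],[0,0,0],[0,0,0],[0,0,0],[0,0,0]],"gripper":[4,4,4,4,4,4,4,4,4]}' 50;python3 d.py 607.8 165.1 70.8 -15.4
python3 - <<'E'
from h import *
import pickle
c=cam("scene"); pickle.dump(c,open('c6.pkl','wb'))
cv2.imwrite('pics/s6.png',cv2.resize(c["frame"][140:230,225:325],(666,600),interpolation=cv2.INTER_CUBIC))
n=np.array([.266,.964,0]);O=np.array([607.8,165.2,0])
for nm,P in dict(guide=O+80*n+[0,0,80],screw=O+31*n+[0,0,80],axtop=O+[0,0,104],axbot=O+[0,0,43]).items():
    p=proj(c,[P])[0]; print(nm,p.round(1),((p-[225,140]+.5)*6.66).round())
E
```

```text
clock: 22.0
tool_pos: [608.1, 165.1, 71.0]
orientation: [[0.001, 0.964, -0.265], [0.0, -0.265, -0.964], [-1.0, 0.001, -0.001]]
force: [0.2, 0.4, -0.9]
grip_width: 0.512
pos [608.1 165.1  71. ] yaw -15.4 F [ 0.2  0.4 -0.9] M [-0.04  0.06  0.02] w 43.7 t 22.0 q [0.2  0.5  1.72 0.   0.92 0.46]
dpos cm [0.02, -0.03, 0.01] drot [0.0, -0.001, -0.001]
guide [248.7 188.6] [161. 327.]
screw [269.2 186. ] [297. 310.]
axtop [281.4 175.3] [379. 238.]
axbot [282.6 198. ] [387. 389.]
```

View pics/s6.png

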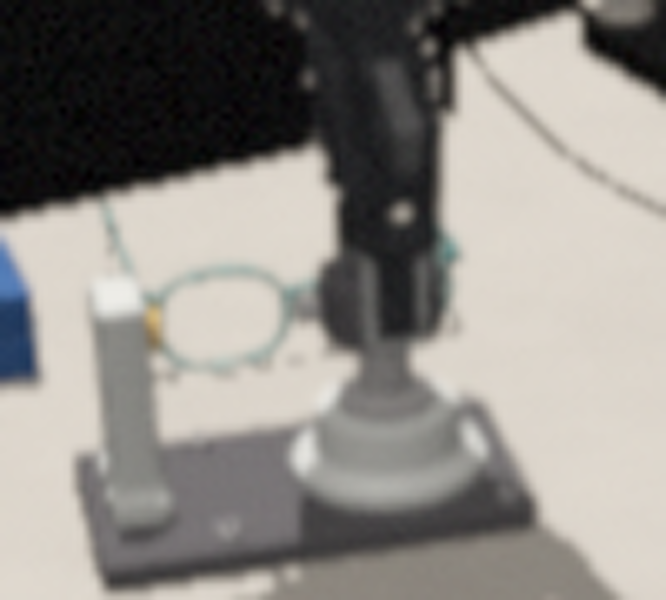

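Run:
```python
from h import *
import pickle
c=pickle.load(open('c6.pkl','rb'))
n=np.array([.266,.964,0]);X=np.array([.964,-.266,0]);O=np.array([607.8,165.2,0]);Z=np.array([0,0,1.])
t=np.linspace(0,2*np.pi,40)
x0,y0,w,h,s=240,170,55,37,14
raw=cv2.resize(c["frame"][y0:y0+h,x0:x0+w],None,fx=s,fy=s,interpolation=cv2.INTER_CUBIC); im=raw.copy()
def dr(P,col): cv2.polylines(im,[((proj(c,P)-[x0,y0]+.5)*s).round().astype(int).reshape(-1,1,2)],False,col,1)
vc=lambda d,r:[O+d*n+80*Z+r*np.cos(k)*X+r*np.sin(k)*Z for k in t]
dr(vc(31,5.5),(0,255,0)); dr(vc(80,9),(0,255,255)); dr([O+23*np.cos(k)*X+23*np.sin(k)*n+68*Z for k in t],(255,0,255)); dr([O+23*np.cos(k)*X+23*np.sin(k)*n+92*Z for k in t],(255,0,255))
cv2.imwrite('pics/z6.png',im)
cv2.imwrite('pics/z6r.png',raw)
g=cv2.cvtColor(c["frame"],cv2.COLOR_BGR2GRAY)
for r in range(176,196): print(r,g[r,264:280].tolist())
```

```text
176 [216, 216, 216, 216, 216, 216, 216, 215, 216, 215, 200, 146, 71, 41, 37, 34]
177 [216, 216, 215, 216, 216, 216, 215, 215, 214, 211, 196, 147, 81, 56, 51, 43]
178 [215, 215, 215, 216, 214, 216, 215, 215, 209, 194, 172, 125, 78, 64, 64, 66]
179 [210, 212, 213, 215, 215, 216, 216, 212, 196, 157, 117, 86, 69, 63, 67, 81]
180 [193, 200, 208, 214, 214, 215, 214, 206, 180, 120, 77, 67, 64, 59, 67, 87]
181 [179, 179, 194, 207, 210, 208, 205, 194, 160, 101, 70, 64, 65, 59, 67, 90]
182 [197, 184, 178, 190, 195, 189, 184, 169, 131, 82, 67, 65, 66, 66, 70, 90]
183 [211, 202, 185, 164, 162, 155, 159, 153, 113, 72, 60, 61, 67, 64, 71, 90]
184 [215, 211, 196, 155, 140, 139, 150, 147, 115, 73, 55, 60, 59, 63, 69, 85]
185 [216, 214, 200, 162, 141, 134, 139, 137, 118, 76, 55, 55, 57, 60, 66, 83]
186 [215, 214, 203, 168, 141, 134, 126, 123, 111, 77, 54, 53, 56, 60, 67, 85]
187 [215, 213, 203, 169, 145, 147, 134, 129, 119, 82, 54, 54, 55, 59, 65, 84]
188 [214, 214, 201, 169, 166, 179, 170, 173, 161, 107, 63, 55, 57, 56, 66, 82]
189 [215, 211, 195, 168, 187, 204, 203, 205, 193, 145, 82, 55, 57, 56, 62, 78]
190 [214, 206, 182, 175, 199, 213, 214, 213, 206, 175, 114, 71, 59, 58, 60, 78]
191 [204, 191, 178, 193, 210, 215, 215, 214, 210, 192, 139, 103, 80, 68, 66, 76]
192 [185, 177, 190, 206, 211, 211, 212, 214, 209, 189, 159, 142, 127, 114, 101, 87]
193 [175, 178, 202, 209, 201, 197, 202, 211, 209, 195, 185, 182, 180, 171, 145, 111]
194 [177, 182, 207, 209, 197, 194, 200, 210, 212, 208, 208, 208, 206, 198, 169, 124]
195 [189, 195, 209, 213, 209, 208, 210, 212, 213, 213, 212, 212, 210, 199, 169, 122]
```

View pics/z6.png

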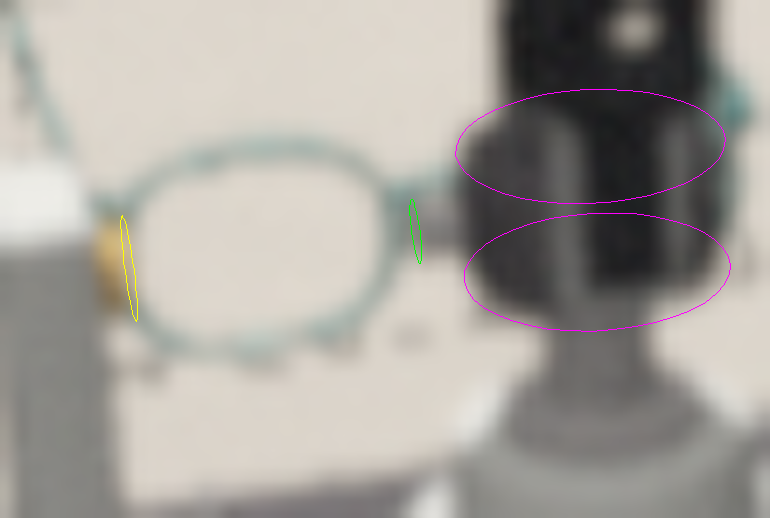

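View pics/z6r.png

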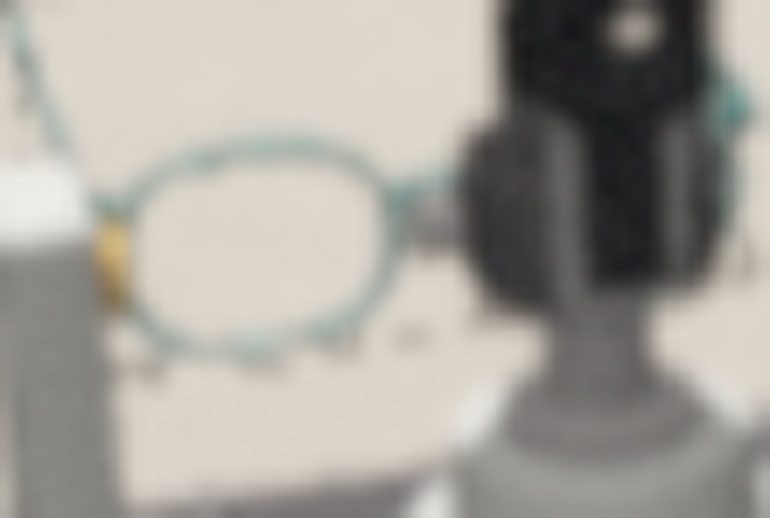

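The checks agree. The lower edges of the screw head (row 188.0 seen, about 188 predicted) and of the collar match the expected height of 80 mm within about 0.5 mm. The bush is where predicted, the forces are near zero, and the yaw is on target. Handing in.

```bash
python3 -c "
from workcell import order,monitor
print(order.job_done()); s=monitor.observe(); print(s['clock'],s['tool_pos'],s['force'],s['grip_width'])"
```

```text
the job is handed in; nothing more can be done
None
the job is handed in; nothing more can be done
```

The job is handed in at about 22 s of the 51 s allowed. The arm is still holding the collar on the shaft with its screw pointing at the guide.

**Shaft:** I pinched it on its flat (15.4 mm opening, 16 mm expected) and turned it by about -0.6 rad, to the guide direction measured from the base plate. The scene picture afterwards shows the flat facing the guide. A second, gentle squeeze across the round sides put the shaft axis at (607.8, 165.2) mm.

**Collar:** I squeezed it once along its screw to square it up (53.3 mm, 54 mm expected), then gripped it crosswise at 50 N. It went over the shaft with no noticeable contact force.

**Last checks before handing in:**
- **Height:** the tool was at 71.0 mm, 0.2 mm above target, so the screw should be at about 80 mm. The edges of the screw head and collar in the picture agree within about 0.5 mm.
- **Direction:** tool yaw was on target. The picture only confirms the screw's direction to about 3°, because the scene camera looks nearly across the screw and the arm hides the top view.
- **Force:** about 1 N on the tool.

**Not fully settled:**
- **Collar grip width:** it read 43.7 mm instead of 46 mm. I put this down to the fingers bending at 50 N.
- **Camera agreement:** the two cameras differed by about 2 mm on the shaft position, so I relied on the gripper squeezes instead.
- **Jar, loupe and pliers:** my moves stayed clear of all three, but I took no final picture to confirm it.

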